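# Press a dowelled joint home with a trigger bar clamp, then release it

## Task

The dowelled frame joint lying between the jaws of the trigger bar clamp still stands open. Squeeze the clamp's trigger stroke by stroke to walk the jaw onto the wood and press the joint fully home and snug (some 30 to 45 N of jaw force, never over 50 N, which would crush the wood), then press the release tab and keep it down until the jaw has run fully back, leaving the closed joint lying free where it is. Do not handle the wood itself, and leave the sanding block and the tape measure alone.

Things in the scene. Friction and masses are not known exactly. Their poses are not given: they have to be found in the camera images.
- press: Clamp station: plywood board 270 x 370 x 12 mm on the bench, a one-hand ratchet bar clamp (black nylon, steel bar) fixed flat on it. Origin under the board's centre, on the bench; x across the board, y along the bar from grip to far jaw, z up. Bar at x -40 mm, 38 mm above the bench; gear case 66 x 84 mm at y -128 mm, its strap 64 mm high; jaws reach to +x, grip and trigger to -x (robot).
- handle_back (a point): Point on the flat back of the fixed grip (the side away from the jaws), level with the trigger's finger rest, 38 mm above the bench. The grip is a bar 104 mm long in x, 20 mm thick, 20 to 54 mm above the bench. An 85 mm gripper opened wide fits round grip and trigger from above, closing along the press's y, with its middle 18 to 19 mm from this point towards the jaws.
- trigger_face (a point): Point on the front (towards the far jaw) of the trigger's round finger rest, 17 mm thick, 24 to 52 mm above the bench. 57 mm from handle_back along y at rest, 38.5 mm squeezed to the stop; the grip does not move, so evenly closing fingers must have their middle about 19 mm from handle_back, or the trigger be pulled alone towards the grip.
- trigger (a joint): Trigger angle: 0 at rest, 0.205 rad at its stop; sprung back (4 to 6 N at the finger rest), pivot 90 mm from the finger rest. A full stroke walks the bar in by one or two 3 mm teeth; let it come right back to rest after each. About 25 N of pull moves the tight dowels (with less it may stall early); 30 to 34 N presses the closed joint with 30 to 45 N; a harder full stroke can crush it.
- tab_top (a point): Centre of the top of the release tab, a ribbed black pad 22 x 22 mm that stands up on the gear case beside the fixed jaw, about 76 mm above the bench, 18 mm above the case. Press it straight down from above with the fingers shut.
- tab (a joint): Release tab travel in m: 0 up, 0.0055 pressed right down; sprung up (4 to 6 N), stiffer while the clamp holds a load (up to 15 N). From about 0.003 m the bar is free, and its return spring runs the jaw fully back in one to two seconds, only while the tab is held down. It bobs up to 2 mm as teeth pass and may rest up to 2 mm down on a tooth.
- bar (a joint): Position of the bar with the far jaw: 0 fully open (the jaws 168 mm apart), growing as it is walked in; at about 0.05 m the jaws stand 118 mm apart, the length of the closed joint.
- pad_face (a point): Middle of the rubber face of the far (moving) jaw, 23 mm above the bench; it meets the free end of the rail. It moves with the bar towards the grip.
- pad (a joint): How far the rubber pad of the far jaw is pressed in: 0 free, 0.001 m for each 14 N of jaw force, 0.006 m at most. The wood is crushed when the jaw presses with more than 50 N (over 0.0036 m); a snug joint is pressed with 28 to 45 N.
- stile: The dowelled frame joint, a T of pale wood lying flat and loose on the board between the jaws. The stile, its cross piece, is 100 mm (x) x 32 mm (y) x 22 mm high and lies 2 to 6 mm from the fixed jaw; the rail, 38 mm wide, 86 mm long, runs from its middle towards the far jaw on two 8 mm dowels. Origin: centre of the stile's underside; y along the rail.
- rail (a joint): The open gap of the joint between stile and rail in m: 0 fully home, 0.006 to 0.012 at the start. The dowels are tight: about 20 N moves the rail in, and it stays where it is left.
- sanding_block: Sanding block, a pale rounded block with a grey abrasive sole, 64 x 112 x 28 mm, lying loose on the board in front of the bar; origin at the centre of its underside. To be left alone.
- tape_measure: Tape measure, yellow and black case 32 x 71 x 63 mm, standing on the bench to the right of the board; origin at the centre of its underside. To be left alone.
Things that resemble listed ones, but are neither listed nor needed, are in the scene too. There is more than one size of the stile; the job needs the larger.

How it is judged (in metres and radians):
On the way, in this order (a step that is already met when the one before it is completed fails the run):
1. the joint is pressed home (gap under 1 mm) and snug, the jaw bearing on it with over 25 N while the trigger is squeezed (value of joint rail below 0.001 m and contact force between bar and stile above 25 N and value of joint trigger above 0.04 rad), for 0.2 s.
2. the release tab is pressed and the jaw has run back to within 8 mm of fully open (value of joint bar below 0.008 m and value of joint rail below 0.0015 m), for 0.2 s.
At the end, for the whole second after the job is handed in: the joint's gap is under 1.5 mm, the bar is within 8 mm of fully open, the trigger is back at rest (under 0.03 rad) and the tab up (under 3 mm down), and the joint lies flat and still on the board, within 25 mm of where it lay (all of step 2 and value of joint trigger below 0.03 rad and value of joint tab below 0.003 m and distance of stile from where it was at the start of the episode below 0.025 m and angle between stile's own z axis and vertical below 0.05 rad and linear speed of stile below 0.01 m/s); the robot touches nothing.
It fails at once if the jaw crushes the wood: it presses on the joint with more than 50 N (contact force between bar and stile above 50 N).
It fails at once if the robot handles the wood itself (over 3 N) (contact force between any of the fingers, the arm and stile above 3 N).
It fails at once if the sanding block is moved by over 25 mm (distance of sanding_block from where it was at the start of the episode above 0.025 m).
It fails at once if the tape measure is moved by over 25 mm (distance of tape_measure from where it was at the start of the episode above 0.025 m).
It also fails if it takes over 59 s, if anything falls off the work surface, if the arm or the gripper's body presses on something with over 40 N, if the wrist force passes 120 N, or if a joint passes its speed limit or range.

## Robot

A 7-joint arm with a two-finger parallel gripper is mounted at the origin on a cart in front of the work surface, level with it; the furniture and walls round the work are solid. World frame = base frame: x ahead of the robot, y to its left, z up, the work surface at z = 0. Lengths are in m, angles in degrees, forces in N, time in s.
With the tool pointing down it reaches from about 0.425 to 0.875 m from the base axis. Payload 4.7 kg.
Tool frame: the origin (TCP) lies between the finger pads; the fingertips stand 19 mm ahead of it and the grasp point (between the pads) is the TCP; x points along the fingers, z is the direction in which the jaws open and shut, and the axes are right-handed (so a half turn about x gives the same grasp; the last joint's range is limited). The gripper opens to 87 mm and grips with 3 to 60 N. Pads are 19 mm wide; open, the fingers measure 117 mm over their backs; the gripper's body (75 mm by 190 mm) begins 51 mm behind the grasp point.
Start: joints at [72.198, 18.392, -4.016, 83.108, 1.295, 78.541, -3.26], TCP at [0.207, -0.616, 0.242] pointing down, gripper open.
Joint ranges: [-163.93, 163.93], [-17.29, 119.83], [-79.2, 71.16], [3.27, 140.29], [-89.18, 269.18], [5.43, 117.66], [-154.24, 154.24]. Speed limits (degrees/s): [147.25, 147.25, 180, 180, 180, 180, 180].

## Interface

Orientations are given as [roll, pitch, yaw] about the fixed x, y, z axes, in that order (R = Rz(yaw) Ry(pitch) Rx(roll)).
In Python, from cell import monitor, read_camera, camera_model, env, regions_of gives the robot as it stands. The module is installed in compiled form; this text tells all that it offers.
- The arm moves only by the tool step_arm, never from a script. Its argument "deltas" is a list of rows, each a list of 5 numbers: the gripper's target within -1 to 1 (fully open at 1, half-way at 0, shut at -1), then the shift along the tool's x, y, z in m, then the turn about the tool's x in degrees. A call has 1 to 12 rows; each row is the pose to reach, as a shift and turn from the pose commanded when the call began, along the tool's axes at that moment; what a row does not reach only later rows make up. A row lasts 1/8 s, in which the tool goes at most 62.5 mm and 10.7 degrees, less where a joint would pass 70% of its speed; a pose out of reach is approached as far as the arm can. A call with a gripper value outside its range is refused whole. The fingers move at their own pace and stop on an object; "newtons" is the grip in N (left out, the last holds). Time passes only in rows, so rows that repeat a pose let the fingers close. It gives the time, the measured TCP pose, the force and the opening at its end, in the units of the state.
- monitor.get_obs(): the state, without advancing time (a new reading comes with each control period).
- read_camera(name): name is "scene" or "top"; returns (picture, depth): 420x560x3 uint8, red, green, blue; 420x560 float32, m along the optical axis (not along the pixel's ray), 0 where there is no reading.
- camera_model(name): a dict with "fx", "fy", "cx", "cy" (pixels), "k1" (the pictures are not rectified: a ray, as slopes to the right and down, at radius r is drawn at 1 + k1 r^2 times it, then the intrinsics apply), "xyz" and "attitude" of the camera in the world. Camera axes: x right, y down, z forward; pixel columns grow to the right and rows downward; lengths in m; the calibration is good to about 2 mm. A picture is of the moment at which its call begins. camera_model takes no time and is no camera call.
- env.sign_off(): hands the job in, once; it reports no verdict.
Trained networks look in the newest picture that a camera, given by its name, has taken for a name from the list of things; names that differ only in an ending like _2 or _b are one class to them, and where a whole thing is asked for, a point or a joint stands for the part that bears it (a point fixed in the world has none). Each returns a list of dicts, best first, with "p" (0 to 1); they miss things now and then, are a little off and sometimes report something else, mostly with a low value. They report only what shows in the picture. A call takes as long as a camera call. They do not tell look-alikes from the thing itself.
- regions_of(camera, thing): "pixels" (420x560 bool, what is visible of it) and "pixel" ([column, row] in pixels, amid what is visible of it).
The state is a dict: "time_s": time; "qpos": joint angles; "joint_velocities": joint speeds; "effort": joint torques, N m; "tool_pos": TCP position; "tool_rot": TCP orientation; "force": force on the tool from outside, world axes, zero at the start; "wrist_torque": the same for the moment, N m; "grip_width": finger opening in m.
Only numpy, scipy, OpenCV 4.12 (cv2) and the standard library are available. Lean on these libraries where they do the work, as an engineer would, in place of code of your own. Each camera call takes 0.05 s, during which the arm holds its last target. There are 200 camera calls.

## Working session

There is one attempt and no reset: what is moved stays moved. The work goes in short steps, Python scripts to look and compute and a tool call to move; the robot and the scene stay as the last step left them, time stands still between calls to the robot, and variables do not carry over. Pictures are saved under pics/ and viewed, about 8 in all and at most 12, crops included, and the job is handed in when it is done.

Besides the shell and the picture viewer there is one more tool, called as name([rows], argument=value, ...), one row to a line, values as JSON. step_arm: Moves the arm, as the interface text tells. Its arguments: {"type":"object","properties":{"deltas":{"type":"array"},"newtons":{"type":"number"}},"required":["deltas"]}

```bash
mkdir -p pics
cat > h.py <<'E'
import numpy as np, cv2
from scipy.spatial.transform import Rotation as R
from cell import monitor, read_camera, camera_model, env, regions_of
def cam(n):
    m=camera_model(n); return m
def pts(n,uv,z):
    m=cam(n); uv=np.atleast_2d(uv).astype(float)
    d=np.c_[(uv[:,0]-m['cx'])/m['fx'],(uv[:,1]-m['cy'])/m['fy']]; s=d.copy()
    for _ in range(10): s=d/(1+m['k1']*(s**2).sum(1,keepdims=True))
    P=np.c_[s,np.ones(len(s))]*np.asarray(z).reshape(-1,1)
    return P@R.from_euler('xyz',m['attitude'],degrees=True).as_matrix().T+np.array(m['xyz'])
def proj(n,X):
    m=cam(n); p=(np.atleast_2d(X)-m['xyz'])@R.from_euler('xyz',m['attitude'],degrees=True).as_matrix()
    s=p[:,:2]/p[:,2:]; s=s*(1+m['k1']*(s**2).sum(1,keepdims=True))
    return s*[m['fx'],m['fy']]+[m['cx'],m['cy']]
E
python3 - <<'E'
from h import *
print(monitor.get_obs())
for n in('top','scene'):
    print(camera_model(n))
    p,d=read_camera(n); cv2.imwrite(f'pics/{n}0.png',p[:,:,::-1]); np.save(f'{n}_d.npy',d)
    for t in('press','handle_back','trigger','tab_top','tab','pad_face','stile','sanding_block','tape_measure'):
        for r in regions_of(n,t)[:3]:
            ys,xs=np.where(r['pixels']&(d>0))
            if len(xs)<5: print(n,t,r['p'],r['pixel'],'few');continue
            X=pts(n,np.c_[xs,ys],d[ys,xs]); print(n,t,round(r['p'],2),np.round(r['pixel']),len(xs),np.round(np.median(X,0),3),np.round(np.percentile(X,3,axis=0),3),np.round(np.percentile(X,97,axis=0),3))
E
```

```text
{'time_s': 0.0, 'qpos': array([72.19829728, 18.44206931, -4.01761898, 83.17333403,  1.29640738,
       78.54040371, -3.25960487]), 'joint_velocities': array([-0.06060375,  0.0292638 ,  0.10005656,  0.02681182,  0.01446104,
        0.03095522,  0.08242389]), 'effort': array([ 4.98676254e-04, -4.91289675e+01, -4.03712187e-01, -3.12531531e+01,
       -6.38311403e-02,  4.38601209e-02,  1.63949699e-04]), 'tool_pos': array([ 0.20723282, -0.61554812,  0.24044139]), 'tool_rot': array([-176.71952234,   89.88934004,  111.89455248]), 'force': array([-0.19959366,  0.54202456, -1.68168879]), 'wrist_torque': array([-0.01402566, -0.01319561, -0.02005063]), 'grip_width': 0.08695319257685784}
{'fx': 440.7100865649752, 'fy': 440.7100865649752, 'cx': 274.22982389586633, 'cy': 210.56126271864125, 'k1': -0.04755681788928058, 'xyz': array([0.23376155, 0.20963261, 1.20539749]), 'attitude': array([-1.68086160e+02,  1.03250226e-01, -8.41825632e+01])}
top press 0.82 [257. 193.] 10546 [0.523 0.287 0.012] [0.383 0.128 0.007] [0.666 0.484 0.061]
top handle_back 0.98 [259. 193.] 10794 [0.523 0.29  0.012] [0.382 0
[... 1286 characters left out ...]
66, 'xyz': array([-0.09968097, -0.45343788,  1.07381697]), 'attitude': array([-138.31271484,    0.84622646,  -40.45089839])}
scene press 0.64 [290. 198.] 5444 [0.544 0.253 0.014] [0.437 0.117 0.008] [0.665 0.464 0.063]
scene handle_back 0.8 [293. 199.] 5649 [0.544 0.257 0.014] [0.437 0.116 0.007] [0.667 0.47  0.063]
scene pad_face 0.51 [272. 163.] 146 [0.568 0.383 0.041] [0.546 0.376 0.022] [0.591 0.393 0.055]
scene stile 0.56 [285. 185.] 612 [0.55  0.29  0.034] [0.497 0.238 0.018] [0.587 0.366 0.039]
scene stile 0.47 [271. 164.] 156 [0.567 0.383 0.04 ] [0.546 0.374 0.021] [0.591 0.393 0.055]
scene sanding_block 0.77 [243. 174.] 196 [0.474 0.4   0.04 ] [0.459 0.349 0.018] [0.492 0.452 0.044]
```

Run:
```python
import cv2
p=cv2.imread('pics/top0.png'); cv2.imwrite('pics/v1.png',cv2.resize(p[120:300,180:360],None,fx=3.3,fy=3.3,interpolation=2))
cv2.imwrite('pics/v2.png',p)
```

```text
(no output)
```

View pics/v1.png

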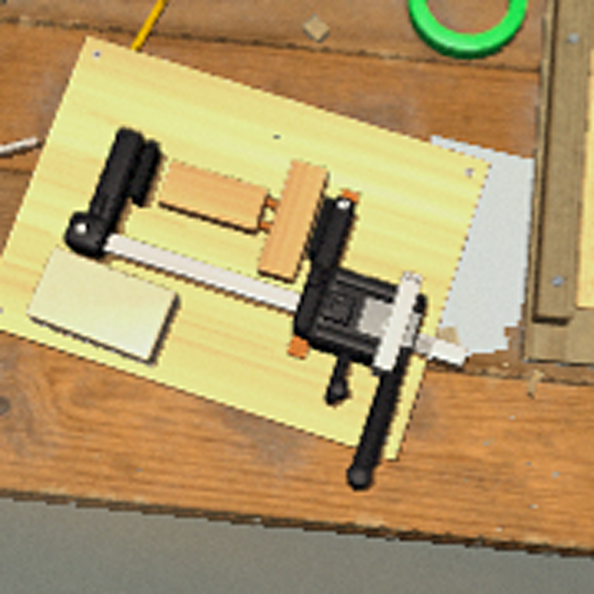

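View pics/v2.png

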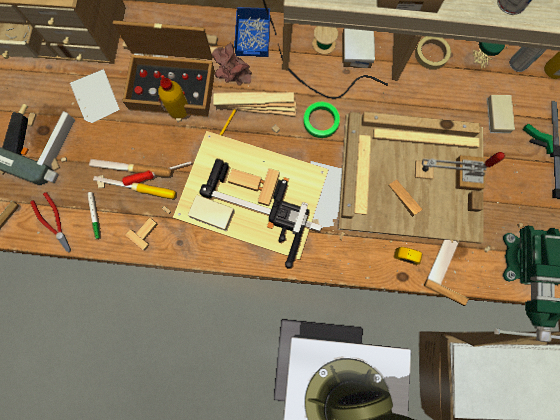

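```bash
cat > fit.py <<'E'
from h import *
p=cv2.imread('pics/top0.png'); d=np.load('top_d.npy')
v,u=np.mgrid[0:420,0:560]; X=pts('top',np.c_[u.ravel(),v.ravel()],d.ravel()).reshape(420,560,3)
h=cv2.cvtColor(p,cv2.COLOR_BGR2HSV)
m=((h[...,2]>180)&(h[...,1]>60)&(abs(X[...,2]-.012)<.008)&(u>170)&(u<335)&(v>125)&(v<265)).astype(np.uint8)
m=cv2.morphologyEx(m,cv2.MORPH_OPEN,np.ones((3,3)))
n,l,s,c=cv2.connectedComponentsWithStats(m); k=1+np.argmax(s[1:,4]); ys,xs=np.where(l==k)
B=pts('top',np.c_[xs,ys],np.ones(len(xs)))
C=np.array(cam('top')['xyz']); B=C+(B-C)*((.012-C[2])/(B[:,2]-C[2]))[:,None]
r=cv2.minAreaRect((B[:,:2]*1000).astype(np.float32)); print(r,cv2.boxPoints(r))
E
python3 - <<'E'
from fit import *
a=r[2]; # yaw candidates
L=r[1]; yaw=np.deg2rad(a if L[1]>L[0] else a-90)
if np.cos(yaw)<0: yaw+=np.pi
print('yaw',np.rad2deg(yaw)); o=np.array(r[0])/1000
Rm=np.array([[np.cos(yaw),-np.sin(yaw)],[np.sin(yaw),np.cos(yaw)]])
q=(X[...,:2]-o)@Rm
sel=(X[...,2]>.022)&(abs(q[...,0])<.2)&(abs(q[...,1])<.24)&(u>170)&(u<335)
Q=np.c_[q[sel],X[...,2][sel],u[sel],v[sel]]
def st(n,c):
    A=Q[c]; print(n,len(A),A[:,:3].min(0).round(3),A[:,:3].max(0).round(3),np.median(A[:,:3],0).round(3))
st('grip+trig',(Q[:,0]<-.09)&(Q[:,1]<-.05))
st('bar',(abs(Q[:,0]+.04)<.02)&(Q[:,1]<.1)&(Q[:,1]>-.05)&(Q[:,2]>.03))
A=Q[(Q[:,0]<-.075)&(Q[:,1]<-.05)]; A=A[np.argsort(A[:,4])]
for row in np.unique(A[:,4]): 
    t=A[A[:,4]==row]; print(int(row),[(int(b[3]),int(b[0]*1000),int(b[1]*1000),int(b[2]*1000)) for b in t])
E
```

```text
((527.2742919921875, 299.5654296875), (384.2186584472656, 269.0494079589844), 77.41263580322266) [[354.1169  141.39018]
 [616.69965  82.75676]
 [700.43164 457.74066]
 [437.84894 516.3741 ]]
yaw -12.587364196777344
grip+trig 266 [-0.168 -0.164  0.024] [-0.09  -0.107  0.06 ] [-0.121 -0.152  0.051]
bar 344 [-0.06 -0.05  0.03] [-0.02   0.1    0.048] [-0.04   0.024  0.041]
229 [(282, -76, -108, 45), (283, -76, -110, 52), (284, -75, -113, 49), (285, -75, -115, 53)]
230 [(282, -79, -108, 49), (283, -79, -111, 51), (284, -77, -114, 48), (285, -76, -116, 44)]
231 [(281, -83, -107, 50), (282, -82, -109, 48), (283, -81, -112, 50), (284, -80, -114, 48), (285, -78, -117, 44)]
232 [(281, -85, -108, 50), (282, -84, -110, 48), (283, -83, -113, 45), (284, -83, -115, 51)]
233 [(281, -88, -108, 48), (282, -86, -111, 42), (283, -86, -114, 51), (284, -84, -116, 45), (296, -76, -146, 53), (297, -75, -149, 51)]
234 [(280, -91, -107, 50), (281, -90, -109, 47), (282, -89, -112, 46), (283, -88, -114, 48), (284, -87, -117, 46), (295, -78, -145, 48), (296, -78, -147, 53), (297, -77, -150, 51), (298, -77, -152, 
[... 6221 characters left out ...]
6, -156, 49), (291, -155, -158, 53), (292, -154, -161, 49)]
264 [(285, -162, -144, 50), (286, -162, -147, 51), (287, -161, -149, 49), (288, -160, -152, 53), (289, -159, -154, 53), (290, -158, -156, 50), (291, -158, -159, 55), (292, -156, -161, 47)]
265 [(285, -164, -145, 36), (286, -164, -147, 53), (287, -163, -150, 47), (288, -163, -152, 52), (289, -162, -155, 51), (290, -161, -157, 52), (291, -160, -160, 49), (292, -159, -162, 51)]
266 [(286, -166, -148, 46), (287, -166, -151, 51), (288, -165, -153, 50), (289, -164, -156, 50), (290, -163, -158, 52), (291, -163, -161, 52)]
267 [(287, -167, -151, 42), (288, -167, -154, 48), (289, -167, -156, 52), (290, -165, -159, 43), (291, -163, -162, 27)]
```

```bash
cat >> h.py <<'E'
yaw=np.deg2rad(-12.587); o=np.array([.52727,.29957])
Rm=np.array([[np.cos(yaw),-np.sin(yaw)],[np.sin(yaw),np.cos(yaw)]])
def W(x,y): return o+Rm@[x,y]
def rel(tw,ang=None):
    s=monitor.get_obs(); T=R.from_euler('xyz',s['tool_rot'],degrees=True).as_matrix()
    return (T.T@(np.array(tw)-s['tool_pos'])).round(4)
def status():
    s=monitor.get_obs(); T=R.from_euler('xyz',s['tool_rot'],degrees=True).as_matrix()
    q=Rm.T@(s['tool_pos'][:2]-o); print(round(s['time_s'],2),'press xy',q.round(4),'z',s['tool_pos'][2].round(4),'F',s['force'].round(1),'w',round(s['grip_width'],4),'q',s['qpos'].round(1),'jawang',round(np.rad2deg(np.arctan2(T[1,2],T[0,2])),2)); return s,T
E
python3 - <<'E'
from h import *
s,T=status(); print(T.round(3))
print(W(-.101,-.145), Rm.T@(np.array([.467,.215])-o))
for w in([.42,-.42,.24],[.52,-.15,.24],[.5,.1,.24],[*W(-.101,-.145),.24]): print(w,rel(w))
E
```

```text
1.0 press xy [-0.1127 -0.9633] z 0.2416 F [0.6 0.1 1.2] w 0.0871 q [72.2 18.4 -4.  83.1  1.3 78.5 -3.3] jawang -71.39
[[-0.     0.948  0.319]
 [-0.     0.319 -0.948]
 [-1.    -0.     0.   ]]
[0.39709875 0.180065  ] [-0.04039184 -0.09567161]
[0.42, -0.42, 0.24] [ 0.0016  0.2641 -0.118 ]
[0.52, -0.15, 0.24] [ 0.0016  0.445  -0.3419]
[0.5, 0.1, 0.24] [ 0.0015  0.5058 -0.5852]
[np.float64(0.3970987485154672), np.float64(0.18006499890401856), 0.24] [ 0.0015  0.4338 -0.694 ]
```

step_arm([
  [1,0,0.053,-0.024,-10],
  [1,0,0.106,-0.047,-20],
  [1,0,0.159,-0.071,-30],
  [1,0,0.211,-0.094,-40],
  [1,0,0.264,-0.118,-50],
  [1,0,0.3,-0.163,-60],
  [1,0,0.336,-0.208,-70],
  [1,0,0.373,-0.253,-80],
  [1,0,0.409,-0.297,-90],
  [1,0,0.445,-0.342,-100],
  [1,0,0.457,-0.39,-105],
  [1,0,0.469,-0.439,-110],
])

```text
time_s: 2.5
tool_pos: [0.5118, -0.0485, 0.2417]
tool_rot: [-55.0, 90.0, -16.2]
force: [0.4, -0.4, -0.4]
grip_width: 0.0867
```

Run:
```python
from h import *
s,T=status(); print(T.round(3))
for w in([.5,.1,.24],[*W(-.101,-.145),.2],[*W(-.101,-.145),.039]): print(w,rel(w))
```

```text
2.5 press xy [ 0.0607 -0.3431] z 0.2417 F [ 0.4 -0.4 -0.4] w 0.0867 q [ 40.8   3.9 -39.7 101.    2.6  75.9  39.3] jawang 38.79
[[ 0.    -0.627  0.779]
 [-0.     0.779  0.627]
 [-1.    -0.     0.   ]]
[0.5, 0.1, 0.24] [0.0016 0.1232 0.0839]
[np.float64(0.3970987485154672), np.float64(0.18006499890401856), 0.2] [0.0416 0.25   0.0538]
[np.float64(0.3970987485154672), np.float64(0.18006499890401856), 0.039] [0.2026 0.2501 0.0538]
```

step_arm([
  [1,0,0.045,0.03,-8],
  [1,0,0.09,0.06,-16],
  [1,0,0.13,0.078,-24],
  [1,0,0.17,0.07,-32],
  [1,0.01,0.21,0.062,-38.6],
  [1,0.02,0.25,0.054,-38.6],
  [1,0.04,0.25,0.054,-38.6],
  [1,0.04,0.25,0.054,-38.6],
])

```text
time_s: 3.5
tool_pos: [0.397, 0.1785, 0.2008]
tool_rot: [145.0, 89.9, -137.7]
force: [1.0, 0.1, 0.6]
grip_width: 0.0871
```

Run:
```python
from h import *
s,T=status(); print(T.round(3))
p,d=read_camera('scene'); cv2.imwrite('pics/s1.png',cv2.resize(p[80:320,160:420],None,fx=2.5,fy=2.5,interpolation=2))
for w in([*W(-.101,-.145),.085],[*W(-.101,-.145),.039]): print(w,rel(w))
```

```text
3.5 press xy [-0.1008 -0.1466] z 0.2008 F [1.  0.1 0.6] w 0.0871 q [ 29.8  -7.6 -52.7 113.4  -6.4  71.5  56.6] jawang 77.26
[[-0.001 -0.975  0.221]
 [-0.001  0.221  0.975]
 [-1.     0.001 -0.002]]
[np.float64(0.3970987485154672), np.float64(0.18006499890401856), 0.085] [0.1166 0.001  0.0014]
[np.float64(0.3970987485154672), np.float64(0.18006499890401856), 0.039] [0.1626 0.001  0.0015]
```

View pics/s1.png

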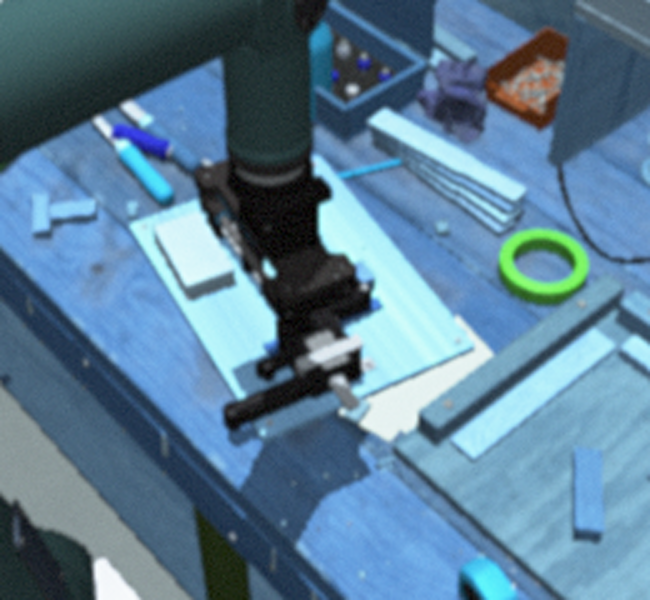

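step_arm([
  [1,0.04,0.001,0.001,0],
  [1,0.08,0.001,0.001,0],
  [1,0.11,0.001,0.001,0],
  [1,0.125,0.001,0.001,0],
  [1,0.137,0.001,0.001,0],
  [1,0.137,0.001,0.001,0],
])

```text
time_s: 4.3
tool_pos: [0.3974, 0.1799, 0.0645]
tool_rot: [79.7, 90.0, 156.9]
force: [0.2, 0.4, 1.0]
grip_width: 0.0868
```

Run:
```python
from h import *
s,T=status()
p,d=read_camera('scene'); cv2.imwrite('pics/s2.png',cv2.resize(p[150:290,210:340,::-1],None,fx=4.5,fy=4.5,interpolation=2))
print(rel([*W(-.101,-.145),.039]))
```

```text
4.3 press xy [-0.1007 -0.1451] z 0.0645 F [0.2 0.4 1. ] w 0.0868 q [ 27.1   7.  -56.4 121.9   7.1  54.4  43.9] jawang 77.2
[ 0.026   0.0006 -0.0002]
```

View pics/s2.png

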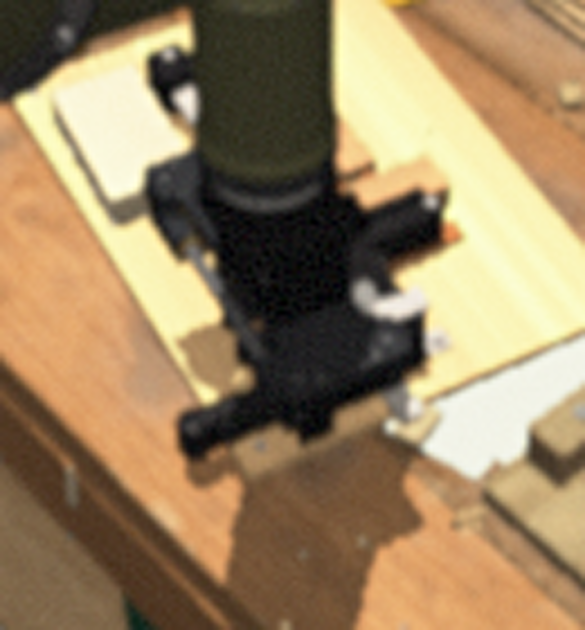

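step_arm([
  [1,0.013,0,0,0],
  [1,0.026,0,0,0],
  [1,0.026,0,0,0],
])

```text
time_s: 4.72
tool_pos: [0.3961, 0.1797, 0.0373]
tool_rot: [108.5, 89.8, -174.2]
force: [-0.2, 0.5, 0.6]
grip_width: 0.0872
```

step_arm([
  [-1,0,0,0,0],
  [-1,0,0,0,0],
  [-1,0,0,0,0],
  [-1,0,0,0,0],
  [-1,0,0,0,0],
  [-1,0,0,0,0],
], newtons=25)

```text
time_s: 5.48
tool_pos: [0.3976, 0.1822, 0.039]
tool_rot: [-16.7, 89.8, 60.6]
force: [0.0, 7.1, -2.3]
grip_width: 0.0378
```

Run:
```python
from h import *
s,T=status()
print('F press',Rm.T@s['force'][:2])
```

```text
5.47 press xy [-0.101  -0.1428] z 0.039 F [ 0.   7.1 -2.3] w 0.0378 q [ 25.2  10.4 -55.6 123.1  10.9  51.3  40.5] jawang 77.31
F press [-1.5092441   6.90355843]
```

step_arm([
  [1,0,0,0.002,0],
  [1,0,0,0.002,0],
  [1,0,0,0.002,0],
  [1,0,0,0.002,0],
  [1,0,0,0.002,0],
  [1,0,0,0.002,0],
])

```text
time_s: 6.22
tool_pos: [0.3976, 0.181, 0.0383]
tool_rot: [168.7, 89.9, -114.2]
force: [-0.2, 0.2, -0.4]
grip_width: 0.0848
```

```bash
cat > look.py <<'E'
from h import *
import sys
s,T=status()
d0=np.load('top_d.npy')
p,d=read_camera('top'); cv2.imwrite(f'pics/{sys.argv[1]}.png',cv2.resize(p[150:260,190:310,::-1],None,fx=5,fy=5,interpolation=2))
v,u=np.mgrid[0:420,0:560]; X=pts('top',np.c_[u.ravel(),v.ravel()],d.ravel()).reshape(420,560,3)
q=(X[...,:2]-o)@Rm
# jaw tall pts (z>.04) far jaw strip x -0.02..0.05, y>0
a=(X[...,2]>.042)&(X[...,2]<.07)&(q[...,0]>-.015)&(q[...,0]<.04)&(q[...,1]>0)&(q[...,1]<.2)
print('far jaw',a.sum(),np.percentile(q[a][:,1],[3,50,97]).round(4) if a.sum() else '')
b=(abs(X[...,2]-.034)<.005)&(abs(q[...,1])<.1)&(q[...,0]>-.02)&(q[...,0]<.09)&(cv2.cvtColor(p,cv2.COLOR_RGB2HSV)[...,2]>110)
print('wood',b.sum(),np.percentile(q[b],[2,98],axis=0).round(4))
E
python3 look.py t1
```

```text
6.22 press xy [-0.1007 -0.144 ] z 0.0383 F [-0.2  0.2 -0.4] w 0.0848 q [ 25.   10.6 -55.4 123.   11.3  51.5  40.2] jawang 77.17
far jaw 239 [0.0838 0.1037 0.1196]
wood 788 [[-0.0156 -0.0491]
 [ 0.0737  0.0747]]
```

View pics/t1.png

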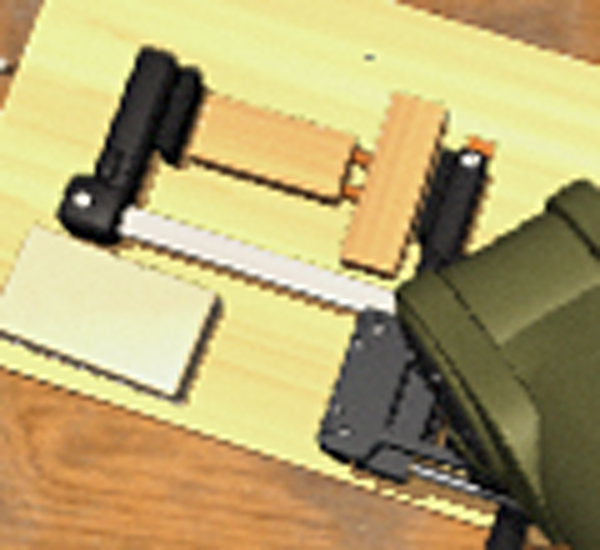

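step_arm([
  [-1,0,0,0,0],
  [-1,0,0,0,0],
  [-1,0,0,0,0],
  [-1,0,0,0,0],
  [-1,0,0,0,0],
  [1,0,0,0,0],
  [1,0,0,0,0],
  [1,0,0,0,0],
  [1,0,0,0,0],
  [1,0,0,0,0],
  [1,0,0,0,0],
])

```text
time_s: 7.65
tool_pos: [0.3976, 0.1812, 0.0384]
tool_rot: [172.0, 89.9, -110.9]
force: [0.2, 0.8, -0.7]
grip_width: 0.0862
```

step_arm([
  [-1,0,0,0,0],
  [-1,0,0,0,0],
  [-1,0,0,0,0],
  [-1,0,0,0,0],
])

```text
time_s: 8.15
tool_pos: [0.3979, 0.1845, 0.0387]
tool_rot: [-6.5, 89.7, 70.8]
force: [1.8, 12.3, -8.1]
grip_width: 0.055
```

```bash
python3 look.py t2
```

```text
8.15 press xy [-0.1012 -0.1405] z 0.0387 F [ 1.8 12.3 -8.1] w 0.055 q [ 25.   10.7 -55.6 122.9  11.1  51.3  40.2] jawang 77.27
far jaw 233 [0.0807 0.1005 0.1169]
wood 783 [[-0.0156 -0.0492]
 [ 0.074   0.0756]]
```

step_arm([
  [-1,0,0,0,0],
  [-1,0,0,0,0],
  [-1,0,0,0,0],
])

```text
time_s: 8.57
tool_pos: [0.3975, 0.1823, 0.0387]
tool_rot: [59.7, 90.0, 136.9]
force: [-1.5, 2.6, 3.0]
grip_width: 0.0381
```

```bash
python3 look.py t3
python3 - <<'E'
from h import *
d=np.load('top_d.npy')
v,u=np.mgrid[0:420,0:560]; X=pts('top',np.c_[u.ravel(),v.ravel()],d.ravel()).reshape(420,560,3)
q=(X[...,:2]-o)@Rm
a=(X[...,2]>.042)&(X[...,2]<.07)&(q[...,0]>-.015)&(q[...,0]<.04)&(q[...,1]>0)&(q[...,1]<.2)
print('start far jaw',np.percentile(q[a][:,1],[3,50,97]).round(4))
E
```

```text
8.57 press xy [-0.1011 -0.1428] z 0.0387 F [-1.5  2.6  3. ] w 0.0381 q [ 25.   10.6 -55.5 122.9  11.2  51.5  40.2] jawang 77.21
far jaw 236 [0.0739 0.0938 0.1097]
wood 776 [[-0.0161 -0.0532]
 [ 0.0727  0.0711]]
start far jaw [0.0905 0.1099 0.1263]
```

View pics/t3.png

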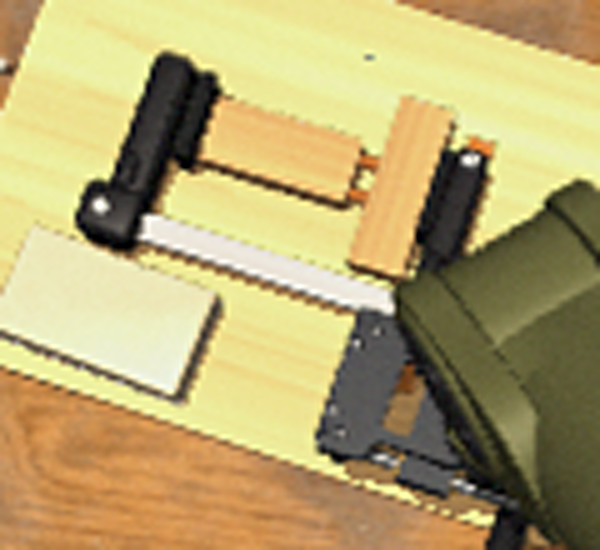

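step_arm([
  [1,0,0,0,0],
  [1,0,0,0,0],
  [1,0,0,0,0],
  [1,0,0,0,0],
  [1,0,0,0,0],
  [1,0,0,0,0],
  [-1,0,0,0,0],
  [-1,0,0,0,0],
  [-1,0,0,0,0],
  [-1,0,0,0,0],
  [-1,0,0,0,0],
  [-1,0,0,0,0],
])

```text
time_s: 10.12
tool_pos: [0.3975, 0.1823, 0.0387]
tool_rot: [145.2, 90.0, -137.5]
force: [-0.3, 5.1, 2.9]
grip_width: 0.0384
```

step_arm([
  [-1,0,0,0,0],
  [-1,0,0,0,0],
  [-1,0,0,0,0],
])

```text
time_s: 10.5
tool_pos: [0.3975, 0.1823, 0.0387]
tool_rot: [46.0, 90.0, 123.2]
force: [-2.9, 4.1, 3.1]
grip_width: 0.0384
```

```bash
python3 look.py t4
```

```text
10.5 press xy [-0.1011 -0.1428] z 0.0387 F [-2.9  4.1  3.1] w 0.0384 q [ 25.   10.6 -55.5 122.9  11.2  51.5  40.2] jawang 77.21
far jaw 228 [0.0732 0.0913 0.1072]
wood 770 [[-0.0158 -0.0533]
 [ 0.0732  0.0698]]
```

step_arm([
  [1,0,0,0,0],
  [1,0,0,0,0],
  [1,0,0,0,0],
  [1,0,0,0,0],
  [1,0,0,0,0],
  [1,0,0,0,0],
  [-1,0,0,0,0],
  [-1,0,0,0,0],
  [-1,0,0,0,0],
  [-1,0,0,0,0],
  [-1,0,0,0,0],
  [-1,0,0,0,0],
])

```text
time_s: 12.05
tool_pos: [0.3977, 0.1837, 0.0387]
tool_rot: [-7.9, 89.9, 69.4]
force: [0.1, 5.8, -2.3]
grip_width: 0.0408
```

```bash
python3 look.py t5
```

```text
12.05 press xy [-0.1012 -0.1413] z 0.0387 F [ 0.1  5.8 -2.3] w 0.0408 q [ 25.   10.7 -55.6 122.9  11.2  51.4  40.2] jawang 77.33
far jaw 230 [0.0727 0.091  0.1069]
wood 787 [[-0.0162 -0.0533]
 [ 0.0728  0.069 ]]
```

step_arm([
  [-1,0,0,0,0],
  [-1,0,0,0,0],
  [-1,0,0,0,0],
  [-1,0,0,0,0],
])

```text
time_s: 12.6
tool_pos: [0.3977, 0.1837, 0.0387]
tool_rot: [-7.5, 89.8, 69.8]
force: [-0.0, 5.7, -2.9]
grip_width: 0.041
```

```bash
python3 look.py t6
```

```text
12.6 press xy [-0.1012 -0.1413] z 0.0387 F [-0.   5.7 -2.9] w 0.041 q [ 25.   10.7 -55.6 122.9  11.1  51.4  40.2] jawang 77.3
far jaw 238 [0.0726 0.0906 0.1067]
wood 769 [[-0.0162 -0.0534]
 [ 0.0735  0.0684]]
```

step_arm([
  [-1,0,0,0,0],
  [-1,0,0,0,0],
  [-1,0,0,0,0],
], newtons=28)

```text
time_s: 13.02
tool_pos: [0.3976, 0.183, 0.0386]
tool_rot: [-0.8, 89.9, 76.5]
force: [0.4, 4.6, -1.8]
grip_width: 0.0395
```

step_arm([
  [1,0,0,0,0],
  [1,0,0,0,0],
  [1,0,0,0,0],
  [1,0,0,0,0],
  [1,0,0,0,0],
  [1,0,0,0,0],
  [-1,0,0,0,0],
  [-1,0,0,0,0],
  [-1,0,0,0,0],
  [-1,0,0,0,0],
  [-1,0,0,0,0],
  [-1,0,0,0,0],
])

```text
time_s: 14.52
tool_pos: [0.3975, 0.1825, 0.0387]
tool_rot: [72.2, 90.0, 149.5]
force: [-1.6, -0.3, 3.0]
grip_width: 0.0384
```

```bash
python3 look.py t7
```

```text
14.53 press xy [-0.1011 -0.1425] z 0.0387 F [-1.6 -0.3  3. ] w 0.0384 q [ 25.   10.7 -55.5 122.9  11.2  51.5  40.2] jawang 77.29
far jaw 230 [0.0704 0.0888 0.1051]
wood 768 [[-0.0156 -0.0534]
 [ 0.0731  0.0679]]
```

View pics/t7.png

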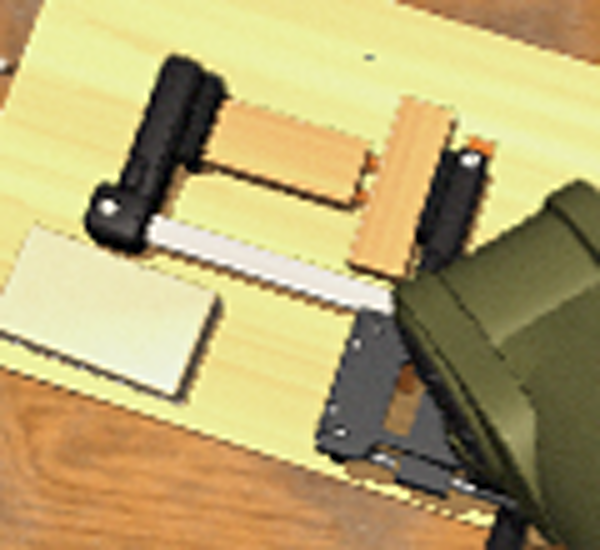

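step_arm([
  [1,0,0,0,0],
  [1,0,0,0,0],
  [1,0,0,0,0],
  [1,0,0,0,0],
  [1,0,0,0,0],
  [1,0,0,0,0],
  [-1,0,0,0,0],
  [-1,0,0,0,0],
  [-1,0,0,0,0],
  [-1,0,0,0,0],
  [-1,0,0,0,0],
  [-1,0,0,0,0],
])

```text
time_s: 16.08
tool_pos: [0.3977, 0.1834, 0.0386]
tool_rot: [-9.3, 89.9, 68.0]
force: [-0.1, 4.9, -2.2]
grip_width: 0.0404
```

```bash
python3 look.py t8
```

```text
16.07 press xy [-0.1011 -0.1416] z 0.0386 F [-0.1  4.9 -2.2] w 0.0404 q [ 25.   10.7 -55.6 122.9  11.2  51.4  40.2] jawang 77.32
far jaw 230 [0.0696 0.088  0.1037]
wood 779 [[-0.0157 -0.0533]
 [ 0.0729  0.0661]]
```

step_arm([
  [-1,0,0,0,0],
  [-1,0,0,0,0],
  [-1,0,0,0,0],
], newtons=30)

```text
time_s: 16.5
tool_pos: [0.3975, 0.1822, 0.0386]
tool_rot: [41.7, 90.0, 118.9]
force: [-1.5, 5.9, 0.2]
grip_width: 0.0377
```

step_arm([
  [1,0,0,0,0],
  [1,0,0,0,0],
  [1,0,0,0,0],
  [1,0,0,0,0],
  [1,0,0,0,0],
  [1,0,0,0,0],
  [-1,0,0,0,0],
  [-1,0,0,0,0],
  [-1,0,0,0,0],
  [-1,0,0,0,0],
  [-1,0,0,0,0],
  [-1,0,0,0,0],
])

```text
time_s: 18.0
tool_pos: [0.3976, 0.1832, 0.0386]
tool_rot: [-6.3, 89.9, 71.0]
force: [-0.0, 4.0, -0.9]
grip_width: 0.0397
```

```bash
python3 look.py t9
```

```text
18.0 press xy [-0.1012 -0.1419] z 0.0386 F [-0.   4.  -0.9] w 0.0397 q [ 25.   10.7 -55.6 122.9  11.2  51.4  40.2] jawang 77.31
far jaw 232 [0.0658 0.0841 0.1004]
wood 767 [[-0.0168 -0.0532]
 [ 0.0734  0.0624]]
```

step_arm([
  [-1,0,0,0,0],
  [-1,0,0,0,0],
  [-1,0,0,0,0],
])

```text
time_s: 18.42
tool_pos: [0.3975, 0.1822, 0.0386]
tool_rot: [44.4, 90.0, 121.6]
force: [-1.5, 5.5, 0.7]
grip_width: 0.0381
```

```bash
python3 look.py t10
```

```text
18.43 press xy [-0.1011 -0.1428] z 0.0386 F [-1.5  5.5  0.7] w 0.0381 q [ 25.   10.6 -55.5 123.   11.2  51.5  40.2] jawang 77.21
far jaw 235 [0.0641 0.0828 0.0987]
wood 787 [[-0.0163 -0.0534]
 [ 0.0735  0.0622]]
```

View pics/t10.png

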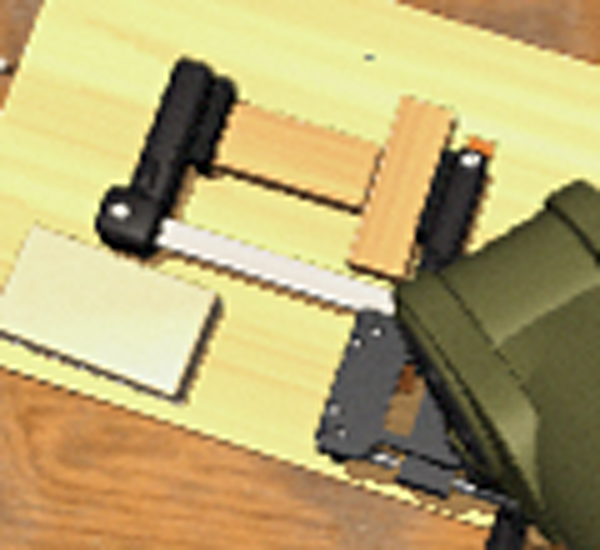

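step_arm([
  [1,0,0,0,0],
  [1,0,0,0,0],
  [1,0,0,0,0],
  [1,0,0,0,0],
  [1,0,0,0,0],
  [1,0,0,0,0],
  [-1,0,0,0,0],
  [-1,0,0,0,0],
  [-1,0,0,0,0],
  [-1,0,0,0,0],
  [-1,0,0,0,0],
  [-1,0,0,0,0],
])

```text
time_s: 19.98
tool_pos: [0.3977, 0.1832, 0.0386]
tool_rot: [-8.8, 89.9, 68.5]
force: [1.3, 3.0, -1.5]
grip_width: 0.0399
```

step_arm([
  [-1,0,0,0,0],
  [-1,0,0,0,0],
  [-1,0,0,0,0],
])

```text
time_s: 20.35
tool_pos: [0.3975, 0.1822, 0.0386]
tool_rot: [33.0, 90.0, 110.2]
force: [-1.0, 4.4, 0.6]
grip_width: 0.0382
```

```bash
python3 look.py t11
```

```text
20.35 press xy [-0.1011 -0.1428] z 0.0386 F [-1.   4.4  0.6] w 0.0382 q [ 25.   10.6 -55.5 123.   11.2  51.5  40.2] jawang 77.21
far jaw 234 [0.0628 0.0802 0.0965]
wood 774 [[-0.016  -0.0536]
 [ 0.0727  0.0597]]
```

step_arm([
  [1,0,0,0,0],
  [1,0,0,0,0],
  [1,0,0,0,0],
  [1,0,0,0,0],
  [1,0,0,0,0],
  [1,0,0,0,0],
  [-1,0,0,0,0],
  [-1,0,0,0,0],
  [-1,0,0,0,0],
  [-1,0,0,0,0],
  [-1,0,0,0,0],
  [-1,0,0,0,0],
])

```text
time_s: 21.9
tool_pos: [0.3976, 0.1827, 0.0387]
tool_rot: [-2.2, 90.0, 75.1]
force: [0.2, 2.2, 0.7]
grip_width: 0.0391
```

step_arm([
  [-1,0,0,0,0],
  [-1,0,0,0,0],
  [-1,0,0,0,0],
])

```text
time_s: 22.28
tool_pos: [0.3976, 0.1822, 0.0387]
tool_rot: [33.4, 90.0, 110.6]
force: [-2.8, 4.7, 3.7]
grip_width: 0.0378
```

```bash
python3 look.py t12
```

```text
22.27 press xy [-0.101  -0.1428] z 0.0387 F [-2.8  4.7  3.7] w 0.0378 q [ 25.   10.6 -55.5 122.9  11.2  51.5  40.2] jawang 77.21
far jaw 229 [0.0626 0.0803 0.0964]
wood 779 [[-0.0163 -0.0533]
 [ 0.0736  0.0589]]
```

View pics/t12.png

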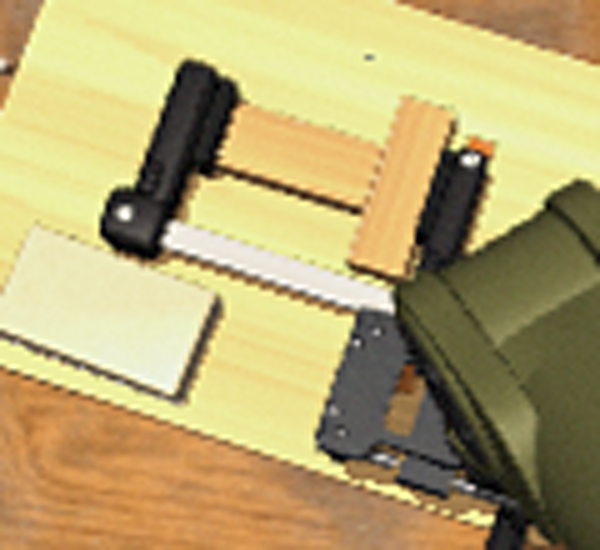

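```bash
cat > reg.py <<'E'
import cv2,numpy as np,sys
def shift(a,b,box):
    A=cv2.imread(f'pics/{a}.png',0).astype(np.float32);B=cv2.imread(f'pics/{b}.png',0).astype(np.float32)
    x0,y0,x1,y1=box; t=A[y0:y1,x0:x1]; r=cv2.matchTemplate(B[y0-40:y1+40,x0-60:x1+60],t,cv2.TM_CCOEFF_NORMED)
    _,m,_,l=cv2.minMaxLoc(r); x,y=l
    fx=lambda c,i,j:(c[i]-c[j])
    dx=.5*(r[y,x-1]-r[y,x+1])/(r[y,x-1]-2*r[y,x]+r[y,x+1]); dy=.5*(r[y-1,x]-r[y+1,x])/(r[y-1,x]-2*r[y,x]+r[y+1,x])
    return x+dx-60,y+dy-40,m
L=['t1','t2','t3','t4','t5','t6','t7','t8','t9','t10','t11','t12','t13','t14','t15','t16','t17']
import os
for n in L:
    if not os.path.exists(f'pics/{n}.png'): continue
    j=shift('t10',n,(105,55,245,260)); w=shift('t10',n,(225,115,345,200)); st=shift('t10',n,(365,100,445,270))
    s=2.6/5
    print(n,'jaw mm %.2f rail %.2f stile %.2f'%tuple(np.hypot(k[0],k[1])*s*np.sign(k[0]) for k in(j,w,st)))
E
python3 reg.py
```

```text
t1 jaw mm -19.32 rail -15.91 stile 12.56
t2 jaw mm -16.24 rail -14.84 stile 12.52
t3 jaw mm -10.08 rail -8.68 stile 0.04
t4 jaw mm -8.29 rail -7.23 stile 0.09
t5 jaw mm -7.66 rail -7.10 stile 0.12
t6 jaw mm -7.70 rail -7.10 stile 0.12
t7 jaw mm -5.96 rail 0.17 stile 0.07
t8 jaw mm -4.77 rail 0.11 stile -0.06
t9 jaw mm -1.36 rail -0.09 stile -0.18
t10 jaw mm 0.00 rail 0.00 stile 0.01
t11 jaw mm 2.26 rail 0.69 stile 0.09
t12 jaw mm 2.25 rail 0.74 stile 0.11
```

step_arm([
  [-1,0,0,0,0],
  [-1,0,0,0,0],
  [-1,0,0,0,0],
], newtons=32)

```text
time_s: 22.7
tool_pos: [0.3975, 0.1822, 0.0387]
tool_rot: [45.7, 90.0, 122.9]
force: [-2.0, 5.7, 3.7]
grip_width: 0.0382
```

```bash
python3 look.py t13
```

```text
22.7 press xy [-0.101  -0.1428] z 0.0387 F [-2.   5.7  3.7] w 0.0382 q [ 25.   10.6 -55.5 122.9  11.2  51.5  40.2] jawang 77.22
far jaw 227 [0.0628 0.0802 0.0965]
wood 781 [[-0.0164 -0.0535]
 [ 0.0728  0.0597]]
```

step_arm([
  [1,0,0,0,0],
  [1,0,0,0,0],
  [1,0,0,0,0],
  [1,0,0,0,0],
  [1,0,0,0,0],
  [1,0,0,0,0],
])

```text
time_s: 23.5
tool_pos: [0.3977, 0.1811, 0.0384]
tool_rot: [175.1, 89.9, -107.7]
force: [0.0, -0.5, 0.5]
grip_width: 0.0848
```

```bash
python3 look.py t14; python3 reg.py|tail -5
```

```text
23.5 press xy [-0.1007 -0.1438] z 0.0384 F [ 0.  -0.5  0.5] w 0.0848 q [ 25.   10.6 -55.4 123.   11.3  51.5  40.2] jawang 77.18
far jaw 236 [0.0628 0.0813 0.0974]
wood 782 [[-0.0167 -0.0533]
 [ 0.073   0.06  ]]
t10 jaw mm 0.00 rail 0.00 stile 0.01
t11 jaw mm 2.26 rail 0.69 stile 0.09
t12 jaw mm 2.25 rail 0.74 stile 0.11
t13 jaw mm 2.25 rail 1.46 stile 0.11
t14 jaw mm 1.40 rail 0.74 stile -0.06
```

step_arm([
  [1,0,0,0,0],
  [-1,0,0,0,0],
  [-1,0,0,0,0],
  [-1,0,0,0,0],
  [-1,0,0,0,0],
  [-1,0,0,0,0],
  [-1,0,0,0,0],
  [-1,0,0,0,0],
  [-1,0,0,0,0],
  [-1,0,0,0,0],
])

```text
time_s: 24.8
tool_pos: [0.3975, 0.1822, 0.0386]
tool_rot: [48.2, 90.0, 125.4]
force: [-1.2, 4.0, 0.8]
grip_width: 0.0381
```

```bash
python3 look.py t15; python3 reg.py|tail -3
python3 - <<'E'
from h import *
# profile along press y through rail centre at wood-top z, in start image and t15-time full picture
p,d=read_camera('top'); cv2.imwrite('pics/full15.png',p[:,:,::-1])
a=cv2.imread('pics/top0.png')
for n,im in(('start',a),('now',p[:,:,::-1])):
    hsv=cv2.cvtColor(np.ascontiguousarray(im),cv2.COLOR_BGR2HSV)
    ys=np.arange(-.07,.09,.001)
    out=[]
    for x in np.arange(.018,.042,.003):
        w=np.array([[*W(x,y),.034] for y in ys]); uv=proj('top',w).astype(np.float32)
        out.append(cv2.remap(np.ascontiguousarray(im).astype(np.float32),uv[None,:,0],uv[None,:,1],cv2.INTER_LINEAR)[0])
    m=np.mean(out,0); print(n); print([(int(y*1000),int(c[0]),int(c[2])) for y,c in zip(ys,m)][::2])
E
```

```text
24.8 press xy [-0.1011 -0.1428] z 0.0386 F [-1.2  4.   0.8] w 0.0381 q [ 25.   10.6 -55.5 123.   11.2  51.5  40.2] jawang 77.21
far jaw 237 [0.0623 0.0801 0.0963]
wood 775 [[-0.0158 -0.0533]
 [ 0.073   0.0596]]
t13 jaw mm 2.25 rail 1.46 stile 0.11
t14 jaw mm 1.40 rail 0.74 stile -0.06
t15 jaw mm 2.27 rail 1.49 stile 0.11
start
[(-70, 44, 47), (-68, 42, 44), (-66, 37, 39), (-64, 30, 30), (-62, 26, 25), (-60, 28, 29), (-57, 30, 31), (-55, 33, 38), (-53, 46, 79), (-51, 49, 103), (-49, 75, 156), (-47, 106, 217), (-45, 115, 232), (-43, 114, 232), (-41, 111, 231), (-39, 110, 231), (-37, 111, 231), (-35, 113, 231), (-33, 111, 231), (-31, 107, 229), (-29, 106, 228), (-27, 108, 230), (-25, 107, 231), (-23, 103, 227), (-21, 102, 224), (-19, 98, 209), (-17, 93, 191), (-15, 95, 190), (-13, 98, 196), (-11, 88, 186), (-9, 65, 148), (-7, 52, 120), (-5, 82, 176), (-3, 107, 224), (-1, 112, 233), (0, 112, 232), (2, 111, 231), (4, 111, 231), (6, 110, 230), (8, 111, 231), (10, 112, 231), (12, 112, 230), (14, 112, 230), (16, 112, 230), (18, 112, 231), (20, 111, 230), (22, 109, 230), (24, 110, 230), (26, 
[... 1068 characters left out ...]
, 117, 238), (0, 117, 238), (2, 117, 238), (4, 117, 238), (6, 117, 237), (8, 118, 237), (10, 117, 237), (12, 117, 237), (14, 118, 238), (16, 117, 237), (18, 117, 237), (20, 117, 237), (22, 119, 237), (24, 120, 237), (26, 119, 238), (28, 118, 237), (30, 118, 237), (32, 118, 237), (34, 118, 237), (36, 119, 237), (38, 118, 237), (40, 119, 237), (42, 120, 237), (44, 120, 237), (46, 119, 237), (48, 118, 237), (50, 119, 237), (52, 120, 237), (54, 119, 238), (56, 120, 239), (58, 121, 243), (60, 110, 221), (62, 70, 147), (64, 31, 60), (66, 19, 18), (68, 28, 28), (70, 35, 36), (72, 37, 38), (74, 32, 35), (76, 20, 23), (78, 20, 22), (80, 28, 30), (82, 37, 40), (84, 47, 51), (86, 52, 56), (88, 52, 56)]
```

Run:
```python
from h import *
ys=np.arange(-.07,.1,.0005)
for n in ['t1','t2','t3','t6','t8','t10','t11','t12','t13','t14','t15']:
    im=cv2.imread(f'pics/{n}.png',0).astype(np.float32)
    out=[]
    for x in np.arange(.022,.040,.002):
        uv=proj('top',[[*W(x,y),.034] for y in ys]); uv=((uv-[190,150]+.5)*5-.5).astype(np.float32)
        out.append(cv2.remap(im,uv[None,:,0],uv[None,:,1],cv2.INTER_LINEAR)[0])
    m=np.mean(out,0)
    e=[ys[i] for i in range(200,len(ys)-1) if m[i]>100>=m[i+1]]; s=[ys[i] for i in range(len(ys)-1) if m[i]<100<=m[i+1]]
    g=(ys>-.032)&(ys<-.004); b=np.median(m[(ys>0)&(ys<.04)])
    print(n,'stile edge',np.round(s[:1],4),'rail end',np.round(e[:1],4),'groove area mm %.2f'%(np.clip(b-m[g],0,None).sum()*.5/b),'min %.2f'%(m[g].min()/b),ys[g][m[g].argmin()].round(4))
```

```text
t1 stile edge [-0.051] rail end [0.0805] groove area mm 4.61 min 0.39 -0.008
t2 stile edge [-0.0515] rail end [0.0795] groove area mm 4.60 min 0.39 -0.0085
t3 stile edge [-0.0545] rail end [0.0735] groove area mm 3.94 min 0.45 -0.0135
t6 stile edge [-0.0545] rail end [0.0715] groove area mm 3.42 min 0.46 -0.015
t8 stile edge [-0.0545] rail end [0.069] groove area mm 3.12 min 0.43 -0.018
t10 stile edge [-0.0545] rail end [0.064] groove area mm 1.66 min 0.62 -0.0225
t11 stile edge [-0.0545] rail end [0.0625] groove area mm 0.72 min 0.88 -0.0235
t12 stile edge [-0.0545] rail end [0.0625] groove area mm 0.74 min 0.87 -0.0235
t13 stile edge [-0.0545] rail end [0.0625] groove area mm 0.73 min 0.88 -0.0235
t14 stile edge [-0.0545] rail end [0.0625] groove area mm 0.74 min 0.87 -0.0235
t15 stile edge [-0.0545] rail end [0.0625] groove area mm 0.69 min 0.88 -0.0235
```

step_arm([
  [1,0,0,0.002,0],
  [1,0,0,0.002,0],
  [1,0,0,0.002,0],
  [1,0,0,0.002,0],
  [1,0,0,0.002,0],
  [1,0,0,0.002,0],
  [1,0,0,0.002,0],
  [1,0,0,0.002,0],
  [1,0,0,0.002,0],
  [1,0,0,0.002,0],
], newtons=32)

```text
time_s: 26.15
tool_pos: [0.3981, 0.1838, 0.0385]
tool_rot: [-153.0, 90.0, -75.8]
force: [-0.5, 0.5, 0.1]
grip_width: 0.0869
```

step_arm([
  [-1,0,0,0,0],
  [-1,0,0,0,0],
  [-1,0,0,0,0],
  [-1,0,0,0,0],
  [-1,0,0,0,0],
  [-1,0,0,0,0],
])

```text
time_s: 26.9
tool_pos: [0.3978, 0.184, 0.0386]
tool_rot: [141.6, 90.0, -141.1]
force: [-1.2, 2.2, 1.9]
grip_width: 0.0419
```

```bash
python3 look.py t16; python3 reg.py|tail -2
```

```text
26.9 press xy [-0.1012 -0.141 ] z 0.0386 F [-1.2  2.2  1.9] w 0.0419 q [ 24.7  10.9 -55.5 122.8  11.4  51.6  39.8] jawang 77.28
far jaw 229 [0.0628 0.0799 0.0957]
wood 781 [[-0.0156 -0.0534]
 [ 0.0732  0.0602]]
t15 jaw mm 2.27 rail 1.49 stile 0.11
t16 jaw mm 2.52 rail 1.50 stile -0.08
```

step_arm([
  [-1,0,0,0,0],
  [-1,0,0,0,0],
  [-1,0,0,0,0],
  [-1,0,0,0,0],
])

```text
time_s: 27.45
tool_pos: [0.3975, 0.1824, 0.0385]
tool_rot: [157.6, 89.8, -125.2]
force: [-4.4, 0.7, 6.1]
grip_width: 0.0382
```

```bash
python3 look.py t17; python3 reg.py|tail -1
```

```text
27.45 press xy [-0.1011 -0.1426] z 0.0385 F [-4.4  0.7  6.1] w 0.0382 q [ 24.8  10.8 -55.4 122.8  11.5  51.7  39.8] jawang 77.15
far jaw 232 [0.0625 0.0803 0.0962]
wood 775 [[-0.0164 -0.0532]
 [ 0.0733  0.0597]]
t17 jaw mm 2.26 rail 1.51 stile 0.12
```

```bash
cat > pad.py <<'E'
import cv2,numpy as np,os
d=np.array([.97,.24])
def sh(a,b,x0,y0,x1,y1,pred):
    A=cv2.imread(f'pics/{a}.png').astype(np.float32);B=cv2.imread(f'pics/{b}.png').astype(np.float32)
    px,py=int(pred[0]),int(pred[1]); t=A[y0:y1,x0:x1]; r=cv2.matchTemplate(B[y0+py-14:y1+py+14,x0+px-14:x1+px+14],t,cv2.TM_CCOEFF_NORMED)
    _,m,_,(x,y)=cv2.minMaxLoc(r)
    if not(0<x<r.shape[1]-1 and 0<y<r.shape[0]-1): return np.array([x-14+px,y-14+py]),m
    dx=.5*(r[y,x-1]-r[y,x+1])/(r[y,x-1]-2*r[y,x]+r[y,x+1]); dy=.5*(r[y-1,x]-r[y+1,x])/(r[y-1,x]-2*r[y,x]+r[y+1,x])
    return np.array([x+dx-14+px,y+dy-14+py]),m
for n,p in [('t2',(6,2)),('t3',(18,6)),('t6',(23,8)),('t8',(28,9)),('t10',(37,12)),('t11',(42,14)),('t14',(40,13)),('t15',(42,14)),('t16',(42,14)),('t17',(42,14))]:
    j,mj=sh('t1',n,85,45,160,240,p); k,mk=sh('t1',n,176,62,206,170,p)
    print(n,'jaw %.2f pad %.2f mm  diff %.2f  (%.2f %.2f)'%(j@d*.52,k@d*.52,(j-k)@d*.52,mj,mk))
E
python3 pad.py
```

```text
t2 jaw 3.18 pad 1.62 mm  diff 1.56  (0.99 0.96)
t3 jaw 9.54 pad 7.09 mm  diff 2.45  (0.98 0.94)
t6 jaw 12.19 pad 8.69 mm  diff 3.50  (0.98 0.93)
t8 jaw 15.24 pad 11.31 mm  diff 3.93  (0.99 0.92)
t10 jaw 19.83 pad 15.95 mm  diff 3.88  (0.99 0.92)
t11 jaw 22.39 pad 17.40 mm  diff 4.99  (0.99 0.92)
t14 jaw 21.47 pad 17.31 mm  diff 4.17  (0.99 0.92)
t15 jaw 22.39 pad 17.40 mm  diff 4.99  (0.99 0.92)
t16 jaw 22.71 pad 17.39 mm  diff 5.32  (0.98 0.92)
t17 jaw 22.36 pad 17.40 mm  diff 4.96  (0.99 0.92)
```

step_arm([
  [1,0,0,0,0],
  [1,0,0,0,0],
  [1,0,0,0,0],
  [1,0,0,0,0],
  [1,0,0,0,0],
  [1,0,0,0,0],
  [1,0,0,0,0],
  [1,-0.03,0,0,0],
  [1,-0.06,0,0,0],
  [1,-0.1,0,0,0],
  [1,-0.1,0,0,0],
])

```text
time_s: 28.88
tool_pos: [0.4002, 0.1844, 0.1411]
tool_rot: [-80.9, 89.6, -3.7]
force: [0.7, -0.1, -0.8]
grip_width: 0.0871
```

Run:
```python
from h import *
s,T=status(); print(rel([*W(-.0404,-.0957),.11]))
```

```text
28.88 press xy [-0.0989 -0.1401] z 0.1411 F [ 0.7 -0.1 -0.8] w 0.0871 q [ 31.1  -2.  -57.6 117.3  -1.7  63.5  51.4] jawang 77.19
[ 0.0315 -0.0581  0.0446]
```

step_arm([
  [-1,0,-0.029,0.022,0],
  [-1,0,-0.058,0.0445,0],
  [-1,0,-0.058,0.0445,0],
  [-1,0.01,-0.058,0.0445,0],
  [-1,0.02,-0.058,0.0445,0],
  [-1,0.03,-0.058,0.0445,0],
  [-1,0.03,-0.058,0.0445,0],
])

```text
time_s: 29.75
tool_pos: [0.4636, 0.2138, 0.1076]
tool_rot: [147.1, 89.9, -135.7]
force: [-0.2, 0.0, -0.6]
grip_width: 0.0249
```

Run:
```python
from h import *
s,T=status(); print(rel([*W(-.0404,-.0957),.11]))
p,d=read_camera('scene'); cv2.imwrite('pics/s3.png',cv2.resize(p[140:280,220:350,::-1],None,fx=4.5,fy=4.5,interpolation=2))
```

```text
29.75 press xy [-0.0434 -0.0976] z 0.1076 F [-0.2  0.  -0.6] w 0.0249 q [ 24.4  15.8 -58.  110.2  15.2  62.2  37.4] jawang 77.22
[-0.0024 -0.003   0.0019]
```

View pics/s3.png

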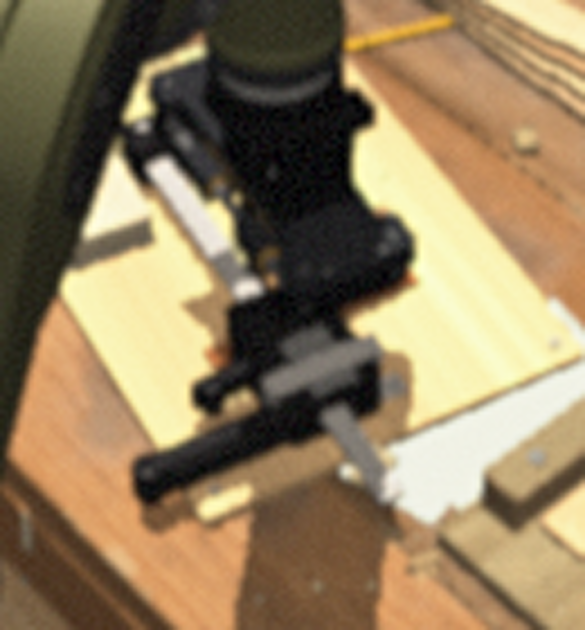

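step_arm([
  [-1,0,-0.003,0.002,0],
  [-1,0,-0.003,0.002,0],
  [-1,0.004,-0.003,0.002,0],
  [-1,0.008,-0.003,0.002,0],
  [-1,0.012,-0.003,0.002,0],
  [-1,0.012,-0.003,0.002,0],
])

```text
time_s: 30.55
tool_pos: [0.4677, 0.2156, 0.0962]
tool_rot: [115.1, 90.0, -167.7]
force: [0.9, 0.7, 0.4]
grip_width: 0.0006
```

Run:
```python
from h import *
s,T=status()
```

```text
30.55 press xy [-0.0398 -0.0949] z 0.0962 F [0.9 0.7 0.4] w 0.0006 q [ 23.3  17.4 -57.2 110.2  16.7  61.2  36.3] jawang 77.22
```

step_arm([
  [-1,0.003,0,0,0],
  [-1,0.006,0,0,0],
  [-1,0.008,0,0,0],
  [-1,0.008,0,0,0],
])

```text
time_s: 31.05
tool_pos: [0.4684, 0.216, 0.0904]
tool_rot: [-130.1, 89.9, -52.9]
force: [-4.2, -2.4, 15.9]
grip_width: 0.0004
```

```bash
python3 look.py t18
```

```text
31.05 press xy [-0.0393 -0.0944] z 0.0904 F [-4.2 -2.4 15.9] w 0.0004 q [ 22.9  18.  -56.9 110.5  17.4  60.6  35.8] jawang 77.21
far jaw 230 [0.0862 0.1068 0.1222]
wood 264 [[-0.0175 -0.0408]
 [ 0.0446  0.0611]]
```

step_arm([
  [-1,0.001,0,0,0],
  [-1,0.001,0,0,0],
  [-1,0.001,0,0,0],
  [-1,0.001,0,0,0],
  [-1,0.001,0,0,0],
  [-1,0.001,0,0,0],
  [-1,0.001,0,0,0],
  [-1,0.001,0,0,0],
  [-1,0.001,0,0,0],
  [-1,0.001,0,0,0],
  [-1,0.001,0,0,0],
  [-1,0.001,0,0,0],
])

```text
time_s: 32.6
tool_pos: [0.4684, 0.2161, 0.0903]
tool_rot: [-139.9, 89.9, -62.7]
force: [-6.5, -4.3, 22.8]
grip_width: 0.0005
```

```bash
python3 look.py t19
```

```text
32.6 press xy [-0.0393 -0.0943] z 0.0903 F [-6.5 -4.3 22.8] w 0.0005 q [ 22.8  18.  -56.9 110.5  17.4  60.7  35.7] jawang 77.21
far jaw 238 [0.1126 0.1325 0.1488]
wood 268 [[-0.0183 -0.0408]
 [ 0.044   0.0609]]
```

step_arm([
  [-1,0,0,0,0],
  [-1,0,0,0,0],
  [-1,0,0,0,0],
  [-1,0,0,0,0],
])

```text
time_s: 33.15
tool_pos: [0.4684, 0.2161, 0.0903]
tool_rot: [-140.0, 89.9, -62.8]
force: [-7.5, -3.3, 22.3]
grip_width: 0.0003
```

```bash
python3 look.py t20
```

```text
33.15 press xy [-0.0392 -0.0943] z 0.0903 F [-7.5 -3.3 22.3] w 0.0003 q [ 22.8  18.  -56.9 110.5  17.4  60.7  35.7] jawang 77.21
far jaw 233 [0.1127 0.1324 0.1485]
wood 268 [[-0.0184 -0.0402]
 [ 0.0441  0.0615]]
```

step_arm([
  [-1,-0.02,0,0,0],
  [-1,-0.06,0,0,0],
  [-1,-0.1,0,0,0],
  [-1,-0.14,0.03,-0.03,0],
  [-1,-0.15,0.05,-0.09,0],
  [-1,-0.15,0.05,-0.15,0],
  [-1,-0.15,0.05,-0.21,0],
  [-1,-0.15,0.05,-0.25,0],
  [-1,-0.15,0.05,-0.25,0],
])

```text
time_s: 34.33
tool_pos: [0.3633, -0.0193, 0.2376]
tool_rot: [-2.2, 89.9, 74.7]
force: [-0.5, 0.6, -0.0]
grip_width: 0.0004
```

```bash
python3 look.py t21
python3 - <<'E'
from h import *
import cv2
p,d=read_camera('top'); cv2.imwrite('pics/end.png',cv2.resize(p[120:290,180:340,::-1],None,fx=3.5,fy=3.5,interpolation=2))
for r in regions_of('top','tab_top')[:2]:
    ys,xs=np.where(r['pixels']&(d>0)); print('tab',r['p'],np.median(pts('top',np.c_[xs,ys],d[ys,xs]),0).round(4))
E
```

```text
34.33 press xy [-0.0906 -0.3469] z 0.2376 F [-0.5  0.6 -0. ] w 0.0004 q [ 19.4 -17.2 -16.5 119.   -5.1  77.6  81.6] jawang 76.93
far jaw 234 [0.1126 0.1322 0.1487]
wood 770 [[-0.0162 -0.0531]
 [ 0.0736  0.0592]]
tab 0.71 [0.551  0.2785 0.0329]
tab 0.57 [0.4678 0.2144 0.0745]
```

View pics/end.png

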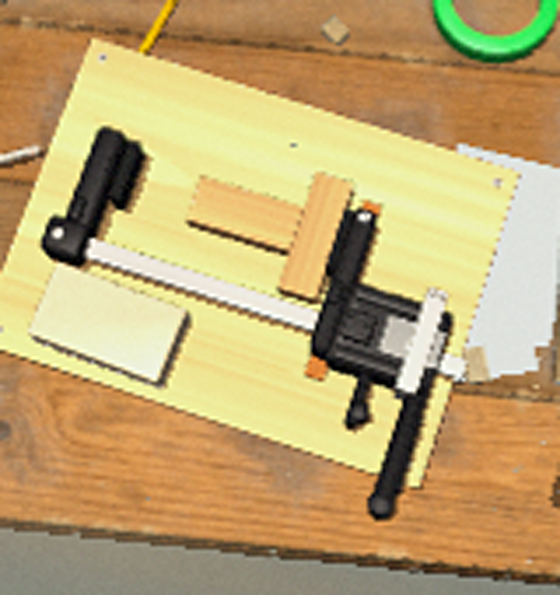

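step_arm([
  [-1,0,-0.03,0,0],
  [-1,0,-0.06,0,0],
  [-1,0,-0.08,-0.03,0],
  [-1,0,-0.08,-0.03,0],
])

```text
time_s: 34.98
tool_pos: [0.436, -0.0648, 0.2374]
tool_rot: [102.1, 90.0, 179.2]
force: [-0.7, 1.1, 0.1]
grip_width: 0.0005
```

Run:
```python
from h import *
status(); print(env.sign_off())
```

```text
34.98 press xy [-0.0096 -0.3755] z 0.2374 F [-0.7  1.1  0.1] w 0.0005 q [ 21.9  -6.7 -15.6 110.8  -1.8  75.6  84. ] jawang 77.14
the job is handed in; nothing more can be done
None
```

I worked the trigger in repeated strokes at 25 to 32 N of grip until the joint looked closed and the jaw stopped advancing. I then held the release tab down for about 2 s until the jaw ran fully back, and handed the job in at about 35 s of the 59 s allowed.

**Last checks:**
- **Joint:** in the last picture it looks closed. Earlier, with the clamp tight, only a faint line showed at the seam, which I put at under about 0.7 mm of gap. It moved about 4 mm from where it lay, seating against the fixed jaw.
- **Jaw:** it moved back about 52 mm and stayed there, which is fully open or close to it.
- **Trigger, tab and sanding block:** the trigger looks back at rest and the sanding block looks unmoved. The tab top measured about 74.5 mm above the bench against a nominal 76 mm, so it is up.
- **Robot and tape measure:** the arm ended clear of everything. I never went near the tape measure and did not check it again at the end.

**What is less certain:**
- **Jaw force:** there is no direct reading. From how far the rubber pad was pressed in, I estimate 30 to 45 N.
- **Early strokes:** two stalled part-way, so I raised the grip from 25 to 28 and then 30 N. Some later strokes gained nothing, probably because the trigger had not come fully back.
- **Final stroke:** at 32 N the jaw slipped back about 0.3 mm as the trigger reached its stop.
- **Joint 2 limit:** on the retreat it came within 0.1° of its range limit, so I moved it away before handing in.

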